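Lower the recipe tablet stand to its first notch by resetting its ratchet

TASK

The tablet on the recipe stand is propped too steeply, and its ratchet only lets the board go up. First take the glass shaker that is in the way on the stand's base behind the board and stand it beside the other shaker in the dark wooden tray; then take the board by its tongue, lift it up past the top notch until the red pawl flips off the teeth, and lower it gently, without dropping it, until it lies fully flat, which sets the pawl again. Finally raise the board to its lowest notch, let it rest there and let go.

Things in the scene. Friction and masses are not known exactly. Their poses are not given: they have to be found in the camera images.
- stand: wooden recipe stand, base about 265 x 250 mm, fixed. Origin on the worktop under the middle of the hinge; x points to the rear of the base, y along the hinge to the user's left, z up. A toothed steel quadrant (radius 90 to 98 mm about the hinge) stands at its right side, y -124 to -130 mm. The rear plank, where the shaker to be cleared stands, spans x 170 to 230 mm, top 16 mm up
- hinge (a point): middle of the hinge axis of the board, 42 mm above the worktop; axes those of the stand's base (the hinge runs along y). The board is 12 mm thick, 220 mm wide, its free edge 195 mm from this axis; with the tablet, which is fixed on its face, it weighs about 0.6 kg
- board (a joint): angle of the board over the base, rad: 0 flat on its bumpers, 1.48 hinge stop, almost upright. With the pawl in, it can be raised but not lowered below the last notch passed: notches hold it at 0.55, 0.70, 0.85, 1.00, 1.15; a tooth clicks about 0.02 above its notch, and the board let go drops back on to it. With the pawl off it is loose and falls if let go
- pawl (a joint): red pawl finger on the board's right edge, rad: -0.1 to 0.2 in on the teeth, 0.75 flipped off, leaning to the board's free edge; an over-centre spring keeps it either way. An end cam flips it off when the board is raised above about 1.37 rad (1.42 to be sure); a peg sets it in again when the board comes down below about 0.12 rad
- tongue (a point): centre of the wooden tongue in the middle of the board's free edge, the grip for moving the board: 22 mm wide along the hinge, 12 mm thick, 47 mm long. The point lies in the board's mid-plane, 225 mm from the hinge axis, 30 mm beyond the edge. Gripped across its width from above, it turns between the pads as the board swings. x from hinge to tongue, y along the hinge, z out of the tablet
- shaker: glass shaker with grey cap on the rear plank of the stand's base behind the board, to be cleared; 44 mm diameter, 90 mm tall, about 0.1 kg, glass body up to 66 mm, then the cap, 34 mm diameter; origin at the centre of its underside, z along its axis
- other_shaker: the like glass shaker that already stands in the tray, 44 mm diameter, 90 mm tall; origin at the centre of its underside, z along its axis
- tray: dark wooden cruet tray right of the stand, fixed, 85 x 150 x 16 mm, walls and floor 5 mm (inside 75 x 140 mm); origin at the centre of its underside, y along its length, z up. One half is free for the shaker: its place is 36 mm from the tray's centre along its length, on the side away from the other shaker
Things that resemble listed ones, but are neither listed nor needed, are in the scene too. Leave any blue look-alike of the shaker alone.

How it is judged (in metres and radians):
On the way, in this order (a step that is already met when the one before it is completed fails the run):
1. the shaker stands upright in the tray, let go (x of shaker in the frame of tray between -0.03 and 0.03 m and y of shaker in the frame of tray between -0.06 and 0.06 m and z of shaker in the frame of tray below 0.01 m and angle between shaker's own z axis and vertical below 0.15 rad and contact force between shaker and the fingers below 0.1 N), for 0.2 s.
2. the board is lifted past the top notch and the pawl is off (value of joint board above 1.2 rad and value of joint pawl above 0.5 rad), for 0.05 s.
3. the board lies flat and the pawl is set again (value of joint board below 0.08 rad and value of joint pawl below 0.22 rad), for 0.1 s.
At the end, for the whole second after the job is handed in: the board rests still in its lowest notch (0.50 to 0.60 rad) with the pawl in on the teeth (below 0.22 rad), and both shakers stand upright (within 0.15 rad) on the tray's floor (value of joint board between 0.5 and 0.6 rad and velocity of joint board between -0.05 and 0.05 rad/s and value of joint pawl below 0.22 rad and x of shaker in the frame of tray between -0.03 and 0.03 m and y of shaker in the frame of tray between -0.06 and 0.06 m and z of each of shaker, other_shaker in the frame of tray below 0.01 m and angle between each of shaker, other_shaker's own z axis and vertical below 0.15 rad and x of other_shaker in the frame of tray between -0.03 and 0.03 m and y of other_shaker in the frame of tray between -0.06 and 0.06 m and linear speed of shaker below 0.02 m/s); the robot touches nothing.
It fails at once if the board is dropped or slammed on to the base (faster than 2.5 rad/s below 0.3 rad) (value of joint board below 0.3 rad and velocity of joint board below -2.5 rad/s).
It fails at once if a shaker is knocked over (tilted more than 0.8 rad) (angle between any of shaker, other_shaker's own z axis and vertical above 0.8 rad).
It also fails if it takes over 67 s, if anything falls off the work surface, if the arm or the gripper's body presses on something with over 40 N, if the wrist force passes 120 N, or if a joint passes its speed limit or range.

ROBOT

A 6-joint arm with a two-finger parallel gripper is mounted at the origin on a cart in front of the work surface, level with it; the furniture and walls round the work are solid. World frame = base frame: x ahead of the robot, y to its left, z up, the work surface at z = 0. Lengths are in m, angles in degrees, forces in N, time in s.
With the tool pointing down it reaches from about 0.4 to 0.825 m from the base axis. Payload 7 kg.
Tool frame: the origin (TCP) lies at the very end of the fingers, on their centre line; the grasp point (between the pads) lies 19 mm behind it (r.grip_depth is the distance from the TCP to the grasp point, in m); z points along the fingers, y is the line along which they close (so a half turn about z gives the same grasp; the last joint's range is limited). The gripper opens to 88 mm and grips with 3 to 60 N. Pads are 19 mm wide; open, the fingers measure 130 mm over their backs; the gripper's body (78 mm by 193 mm) begins 47 mm behind the grasp point.
Start: joints at [-53.566, 20.546, 0.682, 0, -70.136, -16.507], TCP at [0.23, -0.635, 0.227] pointing down, gripper open.
Joint ranges: [-176.03, 176.03], [-82.01, 121.73], [-58.28, 71.71], [-173.87, 95.51], [-174.79, -0.11], [-173.66, 173.66]. Speed limits (degrees/s): [136.94, 136.94, 172.46, 180, 180, 180].

INTERFACE

Orientations are given as [roll, pitch, yaw] about the fixed x, y, z axes, in that order (R = Rz(yaw) Ry(pitch) Rx(roll)).
In Python, from plant import r gives the robot as it stands.
- The arm moves only by the tool play_rows, never from a script. Its argument "rows" is a list that holds one entry, the list of rows, each a list of 5 numbers: the closure, from 0 (fully open) to 1 (shut), then the shift along the tool's x, y, z each as a share of 0.5 m, from -1 to 1, then the turn about the tool's z as a share of 1.5 rad, from -1 to 1. A call has exactly 8 rows; each row is the pose to reach, as a shift and turn from the pose commanded when the call began, along the tool's axes at that moment; what a row does not reach only later rows make up. A row lasts 1/12 s, in which the tool goes at most 41.7 mm and 7.16 degrees, less where a joint would pass 70% of its speed; a pose out of reach is approached as far as the arm can. A call with a number of a shift or a turn outside -1 to 1 is refused whole. A call with a gripper value outside its range is refused whole. The fingers move at their own pace and stop on an object; "squeeze" is the grip in N (left out, the last holds). Time passes only in rows, so rows that repeat a pose let the fingers close, or fill a call up. It gives the time, the measured TCP pose, the force, the opening and the grip force at its end, in the units of the state.
- r.get_state(): the state, without advancing time (a new reading comes with each control period).
- r.capture(name): name is "scene" or "top"; returns the picture (480x640x3 uint8, red, green, blue); there is no depth.
- r.camera_info(name): a dict with "fovy" (degrees; the focal length in pixels is half the picture's height over the tangent of half this angle, whatever the lens; pixels are square), "cx", "cy" (the principal point, pixels), "k1" (the pictures are not rectified: a ray, as slopes to the right and down, at radius r is drawn at 1 + k1 r^2 times it, then the intrinsics apply), "pose" (4x4, takes a point from camera to world coordinates). Camera axes: x right, y down, z forward; pixel columns grow to the right and rows downward; lengths in m; the calibration is good to about 2 mm. A picture is of the moment at which its call begins. camera_info takes no time and is no camera call.
- r.close_job(): hands the job in; it is judged then, once.
The state is a dict: "time_s": time; "joints": joint angles; "qd": joint speeds; "joint_torque": joint torques, N m; "tcp_pos": TCP position; "eef_rot": TCP orientation; "contact_force": force on the tool from outside, world axes, zero at the start; "moment": the same for the moment, N m; "gripper_width": finger opening in m; "gripper_force": force on a finger pad.
Only numpy, scipy, OpenCV 4.12 (cv2) and the standard library are available. Lean on these libraries where they do the work, as an engineer would, in place of code of your own. Each camera call takes 0.05 s, during which the arm holds its last target. There are 200 camera calls.

## Working session

There is one attempt and no reset: what is moved stays moved. The work goes in short steps, Python scripts to look and compute and a tool call to move; the robot and the scene stay as the last step left them, time stands still between calls to the robot, and variables do not carry over. Pictures are saved under pics/ and viewed, at most 10 in all, crops included, and the job is handed in when it is done.

Besides the shell and the picture viewer there is one more tool, called after ">>>" as a command line: name --argument value ..., lists and objects as JSON in quotes. play_rows: Moves the arm, as the interface text tells. Its arguments: {"type":"object","properties":{"rows":{"type":"array","items":{"type":"array","items":{"type":"array","items":{"type":"number"}}}},"squeeze":{"type":"number"}},"required":["rows"]}

```bash
mkdir -p pics; ls
python3 - <<'E'
from plant import r
import cv2
for n in("scene","top"):
    cv2.imwrite(f"pics/{n}0.png",r.capture(n)[:,:,::-1]); c=r.camera_info(n); print(n,c)
print(r.get_state())
E
```

```text
pics
scene {'fovy': 45.64499002726389, 'cx': 321.05398200746777, 'cy': 243.68816690683784, 'k1': -0.03447628865840134, 'pose': array([[ 0.81482628, -0.37789515,  0.43960595,  0.10109851],
       [-0.57970346, -0.52929777,  0.61950607, -0.58830092],
       [-0.00142589, -0.75963092, -0.65035285,  0.6540066 ],
       [ 0.        ,  0.        ,  0.        ,  1.        ]])}
top {'fovy': 48.41387928335223, 'cx': 315.28622185891993, 'cy': 240.97803433620288, 'k1': -0.12708567639556367, 'pose': array([[ 0.00786524, -0.99568293,  0.09248595,  0.45506655],
       [-0.99996624, -0.00761169,  0.00309394, -0.01888718],
       [-0.00237661, -0.09250716, -0.99570918,  1.02231426],
       [ 0.        ,  0.        ,  0.        ,  1.        ]])}
{'time_s': 0.1, 'joints': array([-5.35655660e+01,  2.05875305e+01,  6.38394591e-01, -1.81083522e-02,
       -7.01386352e+01, -1.65073316e+01]), 'qd': array([ 0.06595455,  0.01941965,  0.15798283,  0.11177331, -0.0752621 ,
       -0.04573461]), 'joint_torque': array([-9.43532068e-04, -5.84161413e+01,  2.93751866e+01,  7.01546922e+00,
        1.01580354e-02, -8.15697581e-05]), 'tcp_pos': array([ 0.2298734 , -0.6341601 ,  0.22570821]), 'eef_rot': array([ 1.79911009e+02, -8.61918167e-03, -1.60079056e+02]), 'contact_force': array([-0.75296953,  0.64441404, -1.20788367]), 'moment': array([0.02579898, 0.03108948, 0.05705023]), 'gripper_force': 0.0, 'gripper_width': 0.08744070780545211}
```

View pics/scene0.png

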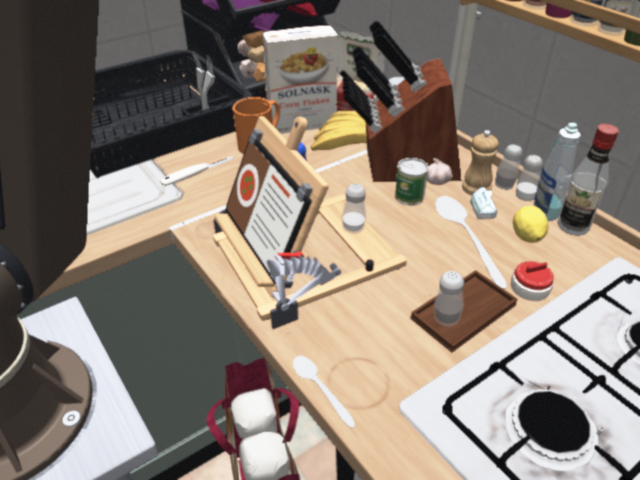

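View pics/top0.png

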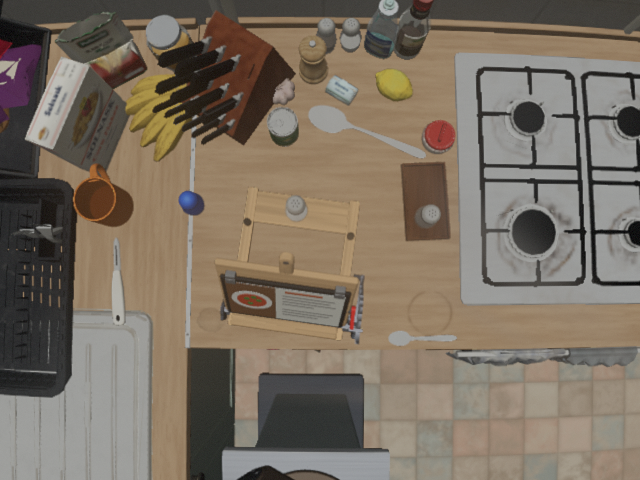

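```bash
cat > h.py <<'E'
import numpy as np, cv2
from plant import r
def ray(n,u,v):
    c=r.camera_info(n); f=240/np.tan(np.radians(c["fovy"]/2)); d=np.array([(u-c["cx"])/f,(v-c["cy"])/f]); s=d.copy()
    for _ in range(20): s=d/(1+c["k1"]*(s@s))
    P=c["pose"]; w=P[:3,:3]@np.array([s[0],s[1],1]); return P[:3,3],w/np.linalg.norm(w)
def onz(n,u,v,z):
    o,d=ray(n,u,v); return o+d*(z-o[2])/d[2]
def tri(a,b):
    (o1,d1),(o2,d2)=ray("scene",*a),ray("top",*b)
    t=np.linalg.lstsq(np.stack([d1,-d2],1),o2-o1,rcond=None)[0]; p,q=o1+t[0]*d1,o2+t[1]*d2
    return (p+q)/2,np.linalg.norm(p-q)
E
python3 - <<'E'
from h import *
np.set_printoptions(precision=4,suppress=True)
im=cv2.imread("pics/top0.png"); sc=cv2.imread("pics/scene0.png")
a=cv2.resize(im[150:350,210:460],(800,600)[::1] and (750,600),interpolation=cv2.INTER_CUBIC)
cv2.imwrite("pics/ctop.png",a)
b=cv2.resize(sc[110:350,205:525],(800,600),interpolation=cv2.INTER_CUBIC); cv2.imwrite("pics/cscene.png",b)
# tray mask
x=im[150:250,390:465].astype(int); m=((x.sum(2)<260)).astype(np.uint8)
m=cv2.morphologyEx(m,cv2.MORPH_OPEN,np.ones((3,3),np.uint8))
c=max(cv2.findContours(m,0,1)[0],key=cv2.contourArea); R=cv2.minAreaRect(c); print(R)
for p in cv2.boxPoints(R): print(p+[390,150],onz("top",*(p+[390,150]),.016))
E
```

```text
((34.95797348022461, 50.86946487426758), (77.4281234741211, 44.10209655761719), 86.18592071533203)
[400.3805 163.708 ] [ 0.6996 -0.1788  0.016 ]
[444.385  160.7743] [ 0.7067 -0.2649  0.016 ]
[449.5354 238.031 ] [ 0.5561 -0.2719  0.016 ]
[405.531  240.9646] [ 0.5499 -0.1872  0.016 ]
```

View pics/ctop.png

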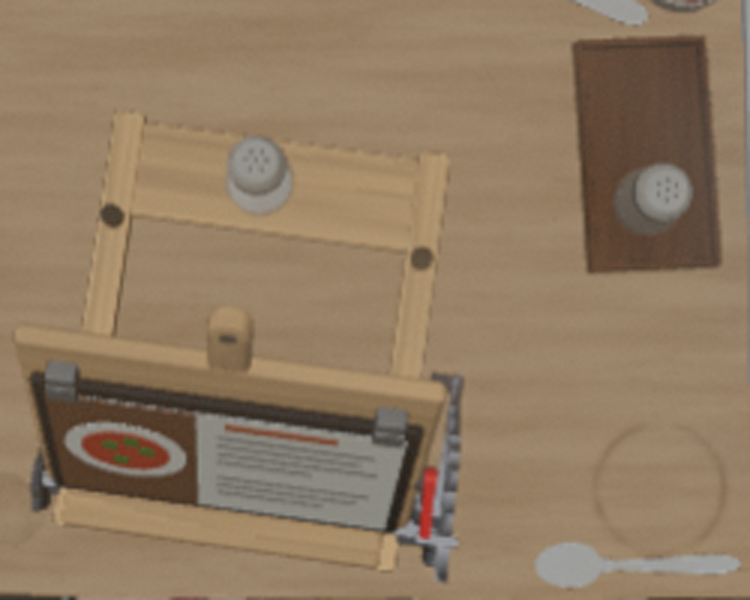

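View pics/cscene.png

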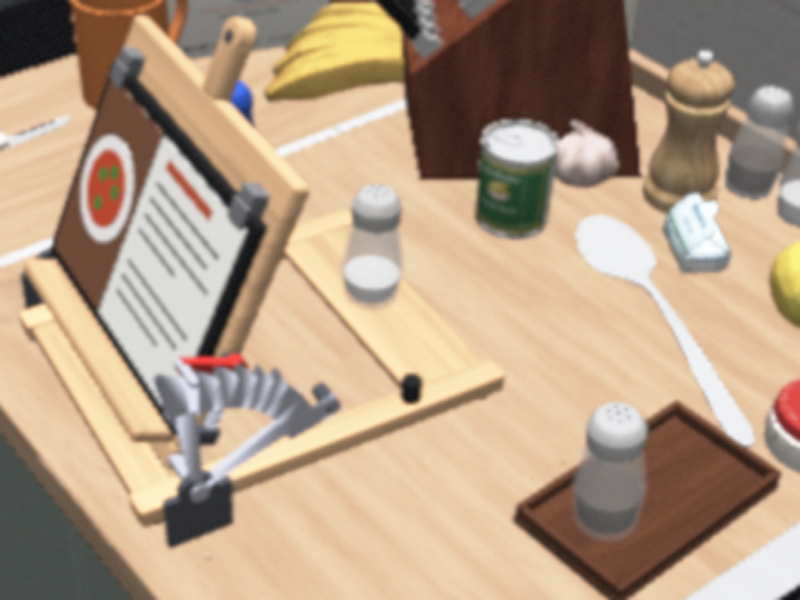

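Scene view: shaker to clear at (354,207) (behind the board on the rear plank; top view (296,207)). Others: the tray shaker at (450,298), two far shakers at (510,165) and (530,175), and a blue look-alike, mostly hidden at (300,150) (top (191,203)). Only the one on the rear plank fits; the crops confirm this. The board is steep, with the tongue at top (287,262). The red pawl is in on the teeth. The free half of the tray is the far one.

Run:
```python
from h import *
np.set_printoptions(precision=4,suppress=True)
T=lambda x,y:(210+x/3,150+y/3); S=lambda x,y:(205+x/2.5,110+y/2.5)
print("shaker captop",tri(S(377,193),T(257,160)))
print("base",onz("top",*T(260,184),.018),onz("scene",*S(371,285),.02))
print("other cap",tri(S(616,413),T(666,188)))
for n,p in dict(RL=(115,112),RR=(449,154),PLf=(135,214),PRf=(408,250)).items(): print(n,onz("top",*T(*p),.016))
print("RR scene",onz("scene",*S(502,380),.016))
print("tongue tip back/hole",tri(S(234,35),T(228,338)))
print("board corners R",tri(S(305,188),T(447,385)),"L",tri(S(135,18),T(15,335)))
a,b=onz("top",*T(115,112),.016),onz("top",*T(449,154),.016)
ey=(a-b)/np.linalg.norm(a-b); ex=np.array([ey[1],-ey[0],0]); print("width",np.linalg.norm(a-b),"ex",ex,"ey",ey)
h=(a+b)/2-.23*ex; h[2]=.042; print("hinge",h,"yaw",np.degrees(np.arctan2(ex[1],ex[0])))
for t in (1,1.15,1.3): print(t,"tongue",h+.225*(np.cos(t)*ex+np.sin(t)*np.array([0,0,1])))
```

```text
shaker captop (array([0.605 , 0.0192, 0.1048]), np.float64(0.00197011063425112))
base [0.6047 0.0201 0.018 ] [0.6078 0.0261 0.02  ]
other cap (array([ 0.5914, -0.2201,  0.0951]), np.float64(0.003962099441664608))
RL [0.6509 0.1135 0.016 ]
RR [ 0.6252 -0.0999  0.016 ]
PLf [0.5852 0.0993 0.016 ]
PRf [ 0.5635 -0.0739  0.016 ]
RR scene [ 0.6197 -0.1003  0.016 ]
tongue tip back/hole (array([0.4957, 0.0247, 0.2553]), np.float64(0.002465828449203835))
board corners R (array([ 0.4725, -0.0817,  0.219 ]), np.float64(0.003182245994238983)) L (array([0.496 , 0.136 , 0.2179]), np.float64(0.002587266930227268))
width 0.2148832157907956 ex [ 0.9928 -0.1196  0.    ] ey [0.1196 0.9928 0.    ]
hinge [0.4097 0.0343 0.042 ] yaw -6.86770460547477
1 tongue [0.5304 0.0198 0.2313]
1.15 tongue [0.5009 0.0233 0.2474]
1.3 tongue [0.4694 0.0271 0.2588]
```

>>> play_rows --rows '[[[0,-0.553,0.352,-0.06,0.2327],[0,-0.553,0.352,-0.06,0.2327],[0,-0.553,0.352,-0.06,0.2327],[0,-0.553,0.352,-0.06,0.2327],[0,-0.553,0.352,-0.06,0.2327],[0,-0.553,0.352,-0.06,0.2327],[0,-0.553,0.352,-0.06,0.2327],[0,-0.553,0.352,-0.06,0.2327]]]' --squeeze 15

```text
time_s: 0.77
tcp_pos: [0.4307, -0.3729, 0.2566]
eef_rot: [180.0, -0.0, 179.9]
contact_force: [0.6, -0.3, 0.6]
gripper_width: 0.0877
gripper_force: 0.0
```

>>> play_rows --rows '[[[0,-0.349,0.546,0,0],[0,-0.349,0.546,0,0],[0,-0.349,0.546,0,0],[0,-0.349,0.546,0,0],[0,-0.349,0.546,0,0],[0,-0.349,0.546,0,0],[0,-0.349,0.546,0,0],[0,-0.349,0.546,0,0]]]'

```text
time_s: 1.43
tcp_pos: [0.6059, -0.0993, 0.2562]
eef_rot: [180.0, -0.0, 180.0]
contact_force: [0.1, -0.9, 0.7]
gripper_width: 0.0875
gripper_force: 0.0
```

>>> play_rows --rows '[[[0,0,0.08,0,0],[0,0,0.16,0,0],[0,0,0.239,0,0],[0,0,0.239,0.04,0],[0,0,0.239,0.1,0],[0,0,0.239,0.16,0],[0,0,0.239,0.2,0],[0,0,0.239,0.22,0]]]'

```text
time_s: 2.1
tcp_pos: [0.603, 0.0173, 0.1431]
eef_rot: [-179.9, -0.3, 179.9]
contact_force: [-1.0, -0.0, -0.2]
gripper_width: 0.0878
gripper_force: 0.0
```

>>> play_rows --rows '[[[0,0,0,0.05,0],[0,0,0,0.1,0],[0,0,0,0.14,0],[0,0,0,0.17,0],[0,0,0,0.19,0],[0,0,0,0.196,0],[0,0,0,0.196,0],[0,0,0,0.196,0]]]'

```text
time_s: 2.77
tcp_pos: [0.6057, 0.0175, 0.0495]
eef_rot: [180.0, 0.1, 179.9]
contact_force: [-0.6, -0.7, 0.3]
gripper_width: 0.0875
gripper_force: 0.0
```

>>> play_rows --rows '[[[0.7,0,0,0,0],[1,0,0,0,0],[1,0,0,0,0],[1,0,0,0,0],[1,0,0,0,0],[1,0,0,0,0],[1,0,0,0,0],[1,0,0,0,0]]]' --squeeze 15

```text
time_s: 3.43
tcp_pos: [0.6056, 0.0178, 0.049]
eef_rot: [180.0, 0.1, 179.9]
contact_force: [0.6, 1.4, 1.5]
gripper_width: 0.0402
gripper_force: 15.1
```

>>> play_rows --rows '[[[1,0,0,-0.02,0],[1,0,0,-0.06,0],[1,0,0,-0.11,0],[1,0,0,-0.16,0],[1,0,0,-0.2,0],[1,0,0,-0.22,0],[1,0,0,-0.22,0],[1,0,0,-0.22,0]]]'

```text
time_s: 4.1
tcp_pos: [0.6047, 0.0174, 0.1584]
eef_rot: [180.0, 0.0, 179.9]
contact_force: [0.0, -0.1, -1.8]
gripper_width: 0.0399
gripper_force: 14.7
```

>>> play_rows --rows '[[[1,-0.01,-0.03,0,0],[1,-0.03,-0.09,0,0],[1,-0.05,-0.16,0,0],[1,-0.07,-0.23,0,0],[1,-0.09,-0.3,0,0],[1,-0.1,-0.36,0,0],[1,-0.11,-0.39,0,0],[1,-0.11,-0.4,0,0]]]'

```text
time_s: 4.77
tcp_pos: [0.659, -0.1853, 0.1557]
eef_rot: [180.0, -0.2, 179.8]
contact_force: [-0.3, -0.0, -0.9]
gripper_width: 0.0398
gripper_force: 14.7
```

>>> play_rows --rows '[[[1,-0.001,-0.03,0,0],[1,-0.002,-0.06,0,0],[1,-0.002,-0.083,0,0],[1,-0.002,-0.083,0,0],[1,-0.002,-0.083,0.04,0],[1,-0.002,-0.083,0.09,0],[1,-0.002,-0.083,0.13,0],[1,-0.002,-0.083,0.14,0]]]'

```text
time_s: 5.43
tcp_pos: [0.6584, -0.2233, 0.0849]
eef_rot: [179.9, -0.3, 179.9]
contact_force: [-0.8, 0.1, -1.7]
gripper_width: 0.0401
gripper_force: 14.7
```

>>> play_rows --rows '[[[1,0,0,0.02,0],[1,0,0,0.04,0],[1,0,0,0.06,0],[1,0,0,0.075,0],[1,0,0,0.085,0],[1,0,0,0.09,0],[1,0,0,0.094,0],[1,0,0,0.094,0]]]'

```text
time_s: 6.1
tcp_pos: [0.6607, -0.2242, 0.0414]
eef_rot: [-180.0, -0.0, 179.9]
contact_force: [0.0, 0.2, -0.2]
gripper_width: 0.0401
gripper_force: 14.7
```

>>> play_rows --rows '[[[1,0,0,0.002,0],[1,0,0,0.004,0],[1,0,0,0.005,0],[1,0,0,0.006,0],[1,0,0,0.007,0],[1,0,0,0.007,0],[1,0,0,0.007,0],[1,0,0,0.007,0]]]'

```text
time_s: 6.77
tcp_pos: [0.6607, -0.2241, 0.0381]
eef_rot: [-180.0, 0.0, 179.9]
contact_force: [0.0, -0.9, -1.2]
gripper_width: 0.0398
gripper_force: 14.7
```

Run:
```python
from h import *
b=r.capture("scene")[:,:,::-1]; cv2.imwrite("pics/place.png",cv2.resize(b[200:380,360:600],(800,600)))
print(r.get_state()["contact_force"],r.get_state()["tcp_pos"])
```

```text
[-0.32459234  0.07334809 -0.26774163] [ 0.66071958 -0.224174    0.03810478]
```

View pics/place.png

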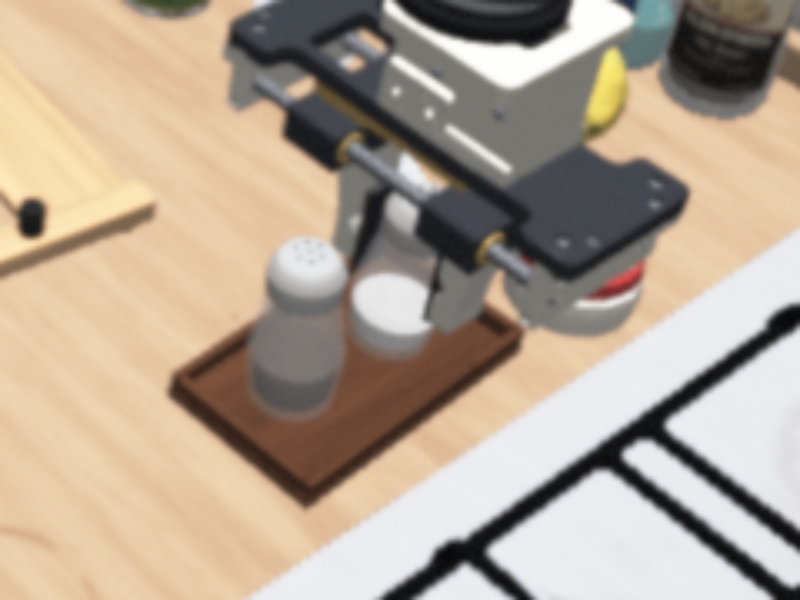

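The shaker hangs upright over the free half of the tray, close to the floor (crop (392,330)). I'll touch down, then let go.

>>> play_rows --rows '[[[1,0,0,0.001,0],[1,0,0,0.002,0],[1,0,0,0.003,0],[1,0,0,0.003,0],[1,0,0,0.003,0],[1,0,0,0.003,0],[1,0,0,0.003,0],[1,0,0,0.003,0]]]'

```text
time_s: 7.48
tcp_pos: [0.6612, -0.2243, 0.038]
eef_rot: [-180.0, 0.1, 180.0]
contact_force: [-2.0, 1.6, 7.4]
gripper_width: 0.0398
gripper_force: 15.2
```

>>> play_rows --rows '[[[0.5,0,0,0,0],[0.4,0,0,0,0],[0.2,0,0,0,0],[0,0,0,0,0],[0,0,0,0,0],[0,0,0,0,0],[0,0,0,0,0],[0,0,0,0,0]]]'

```text
time_s: 8.15
tcp_pos: [0.6606, -0.2242, 0.0364]
eef_rot: [-180.0, -0.0, 179.9]
contact_force: [0.3, -0.6, -0.4]
gripper_width: 0.0845
gripper_force: 0.0
```

>>> play_rows --rows '[[[0,0,0,-0.02,0],[0,0,0,-0.06,0],[0,0,0,-0.12,0],[0,0,0,-0.2,0],[0,0,0,-0.28,0],[0,0,0,-0.36,0],[0,0,0,-0.44,0],[0,0,0,-0.52,0]]]'

```text
time_s: 8.82
tcp_pos: [0.6601, -0.2242, 0.2999]
eef_rot: [-180.0, 0.1, 179.9]
contact_force: [1.1, 0.4, -0.0]
gripper_width: 0.0876
gripper_force: 0.0
```

>>> play_rows --rows '[[[0,0.04,0.062,-0.02,0.02],[0,0.08,0.124,-0.03,0.04],[0,0.12,0.186,-0.03,0.06],[0,0.162,0.248,-0.03,0.08],[0,0.203,0.31,-0.03,0.08],[0,0.243,0.371,-0.03,0.08],[0,0.284,0.433,-0.03,0.08],[0,0.324,0.495,-0.03,0.08]]]'

```text
time_s: 9.48
tcp_pos: [0.4976, 0.0245, 0.3125]
eef_rot: [180.0, 0.1, 173.0]
contact_force: [0.0, 0.6, 0.3]
gripper_width: 0.0874
gripper_force: 0.0
```

Run:
```python
from h import *
a=r.capture("scene")[:,:,::-1]; b=r.capture("top")[:,:,::-1]
cv2.imwrite("pics/pre.png",cv2.resize(np.hstack([a[80:350,200:500],b[150:420,200:460]]),(800,386)))
print(r.get_state()["tcp_pos"],r.get_state()["eef_rot"])
```

```text
[0.49676763 0.0265699  0.31331289] [1.79872140e+02 1.22982798e-01 1.73292286e+02]
```

View pics/pre.png

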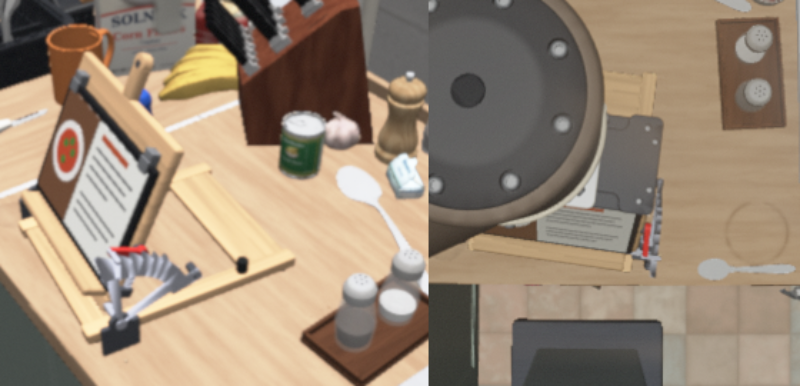

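The pictures show both shakers upright in the tray and the board still at its top notch, with the gripper above the tongue. Now I'll descend and grip.

>>> play_rows --rows '[[[0,0,0,0.03,0],[0,0,0,0.06,0],[0,0,0,0.09,0],[0,0,0,0.12,0],[0,0,0,0.145,0],[0,0,0,0.16,0],[0,0,0,0.17,0],[0,0,0,0.17,0]]]'

```text
time_s: 10.25
tcp_pos: [0.4987, 0.0232, 0.2262]
eef_rot: [-180.0, -0.0, 173.0]
contact_force: [-0.6, 0.4, -0.1]
gripper_width: 0.0876
gripper_force: 0.0
```

>>> play_rows --rows '[[[0.4,0,0,0,0],[0.8,0,0,0,0],[1,0,0,0,0],[1,0,0,0,0],[1,0,0,0,0],[1,0,0,0,0],[1,0,0,0,0],[1,0,0,0,0]]]' --squeeze 20

```text
time_s: 10.92
tcp_pos: [0.499, 0.0235, 0.2266]
eef_rot: [-180.0, 0.0, 173.1]
contact_force: [0.7, 0.0, -0.0]
gripper_width: 0.0401
gripper_force: 0.0
```

Run:
```python
from h import *
a=r.capture("scene")[:,:,::-1]
cv2.imwrite("pics/grip.png",cv2.resize(a[30:300,180:420],(640,720))[:600])
s=r.get_state();print(s["tcp_pos"],s["eef_rot"],s["contact_force"],s["gripper_width"])
```

```text
[0.49899706 0.02353973 0.22657388] [-1.79999180e+02 -8.22421750e-04  1.73054025e+02] [-0.42189786 -0.28161663  0.43624766] 0.03576336707254551
```

View pics/grip.png

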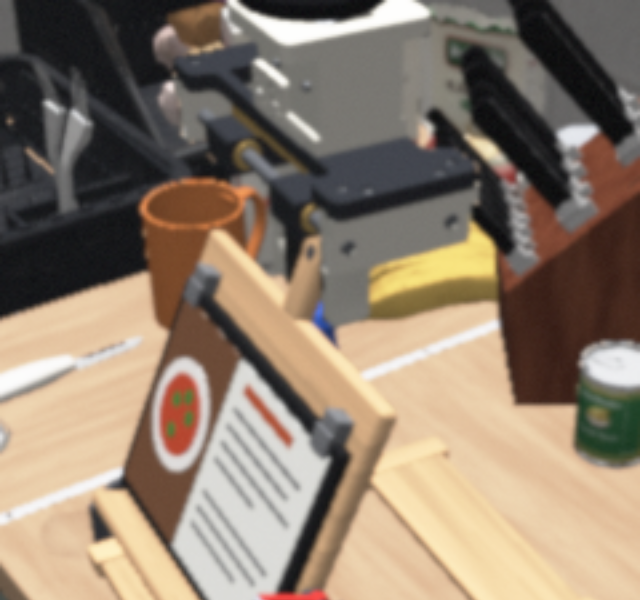

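The tongue (crop (305,275)) is between the fingers, which are still closing.

>>> play_rows --rows '[[[1,0,0,0,0],[1,0,0,0,0],[1,0,0,0,0],[1,0,0,0,0],[1,0,0,0,0],[1,0,0,0,0],[1,0,0,0,0],[1,0,0,0,0]]]' --squeeze 20

```text
time_s: 11.63
tcp_pos: [0.4997, 0.0261, 0.2264]
eef_rot: [179.8, 0.1, 173.1]
contact_force: [0.1, 11.7, -1.7]
gripper_width: 0.0216
gripper_force: 20.0
```

>>> play_rows --rows '[[[1,0,0.003,0,0],[1,0.022,0.006,-0.009,0],[1,0.043,0.006,-0.017,0],[1,0.065,0.006,-0.0235,0],[1,0.086,0.006,-0.029,0],[1,0.108,0.006,-0.033,0],[1,0.117,0.006,-0.0347,0],[1,0.117,0.006,-0.0347,0]]]'

```text
time_s: 12.3
tcp_pos: [0.44, 0.034, 0.2441]
eef_rot: [179.9, 0.0, 173.1]
contact_force: [1.0, 3.6, -3.1]
gripper_width: 0.0219
gripper_force: 20.0
```

Run:
```python
from h import *
a=r.capture("scene")[:,:,::-1]
cv2.imwrite("pics/up.png",cv2.resize(a[90:340,190:410],(528,600)))
s=r.get_state();print(s["tcp_pos"],s["contact_force"],s["gripper_width"],s["gripper_force"])
```

```text
[0.4405207  0.0338925  0.24403777] [-1.74505977e-03  2.59018724e+00 -1.99009919e+00] 0.02167069661387723 20.000108554959297
```

View pics/up.png

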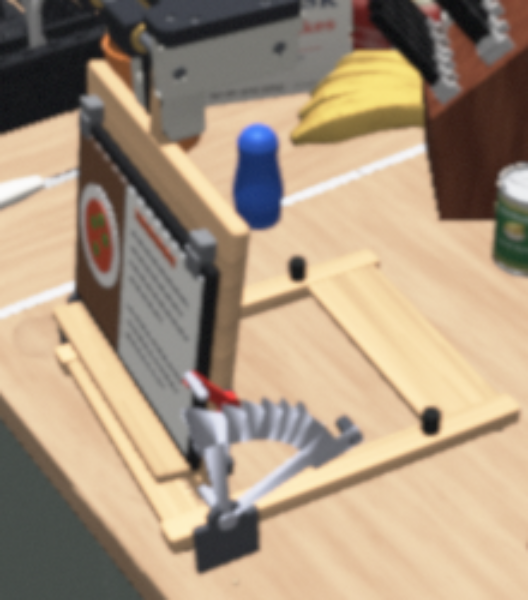

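The board is almost upright and the red pawl (crop (210,390)) is turning. I'll go a little further to be sure it flips.

>>> play_rows --rows '[[[1,0.004,0,-0.0005,0],[1,0.008,0,-0.001,0],[1,0.012,0,-0.0015,0],[1,0.012,0,-0.0015,0],[1,0.012,0,-0.0015,0],[1,0.012,0,-0.0015,0],[1,0.012,0,-0.0015,0],[1,0.012,0,-0.0015,0]]]'

```text
time_s: 13.02
tcp_pos: [0.4356, 0.0345, 0.2447]
eef_rot: [180.0, 0.0, 173.1]
contact_force: [1.4, 4.8, -2.4]
gripper_width: 0.0218
gripper_force: 20.0
```

Run:
```python
from h import *
a=r.capture("scene")[:,:,::-1]
cv2.imwrite("pics/up2.png",cv2.resize(a[210:310,250:350],(600,600),interpolation=cv2.INTER_CUBIC))
s=r.get_state();p=s["tcp_pos"];print(p,s["contact_force"],s["gripper_width"])
ex=np.array([.9928,-.1196]);d=(p[:2]-[.408,.0345])@ex;z=p[2]+.019-.042;print(d,z,np.hypot(d,z),np.arctan2(z,d))
# table for lowering from here, shares
R,t0=np.hypot(d,z),np.arctan2(z,d)
for t in np.arange(1.45,-.01,-.05): print(round(t,2),round(-R*(np.cos(t)-np.cos(t0))/.5,3),round(-R*(np.sin(t)-np.sin(t0))/.5,3))
```

```text
[0.43561514 0.03451759 0.24472008] [ 1.47555864  4.60489503 -2.46707045] 0.021699139308289272
0.027414206089393295 0.2217200830469452 0.22340844639774926 1.4477773673768937
1.45 0.001 -0.0
1.4 -0.021 0.003
1.35 -0.043 0.007
1.3 -0.065 0.013
1.25 -0.086 0.019
1.2 -0.107 0.027
1.15 -0.128 0.036
1.1 -0.148 0.045
1.05 -0.167 0.056
1.0 -0.187 0.067
0.95 -0.205 0.08
0.9 -0.223 0.093
0.85 -0.24 0.108
0.8 -0.256 0.123
0.75 -0.272 0.139
0.7 -0.287 0.156
0.65 -0.301 0.173
0.6 -0.314 0.191
0.55 -0.326 0.21
0.5 -0.337 0.229
0.45 -0.348 0.249
0.4 -0.357 0.269
0.35 -0.365 0.29
0.3 -0.372 0.311
0.25 -0.378 0.333
0.2 -0.383 0.355
0.15 -0.387 0.377
0.1 -0.39 0.399
0.05 -0.391 0.421
-0.0 -0.392 0.443
```

View pics/up2.png

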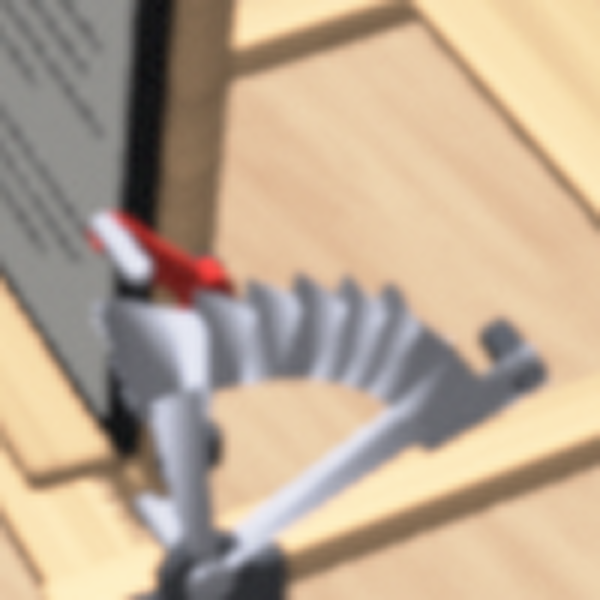

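>>> play_rows --rows '[[[1,-0.021,0,0.003,0],[1,-0.043,0,0.007,0],[1,-0.065,0,0.013,0],[1,-0.086,0,0.019,0],[1,-0.107,0,0.027,0],[1,-0.128,0,0.036,0],[1,-0.14,0,0.0415,0],[1,-0.148,0,0.045,0]]]'

```text
time_s: 13.73
tcp_pos: [0.5097, 0.0248, 0.2216]
eef_rot: [-179.9, -0.0, 173.0]
contact_force: [0.9, 1.7, 1.0]
gripper_width: 0.0217
gripper_force: 20.0
```

Run:
```python
from h import *
a=r.capture("scene")[:,:,::-1]
cv2.imwrite("pics/dn1.png",cv2.resize(a[210:310,250:350],(600,600),interpolation=cv2.INTER_CUBIC))
s=r.get_state();p=s["tcp_pos"];print(p,s["contact_force"],s["gripper_width"])
```

```text
[0.50988511 0.02479582 0.22146292] [2.49337949 1.1481747  1.54166062] 0.02198170003583961
```

View pics/dn1.png

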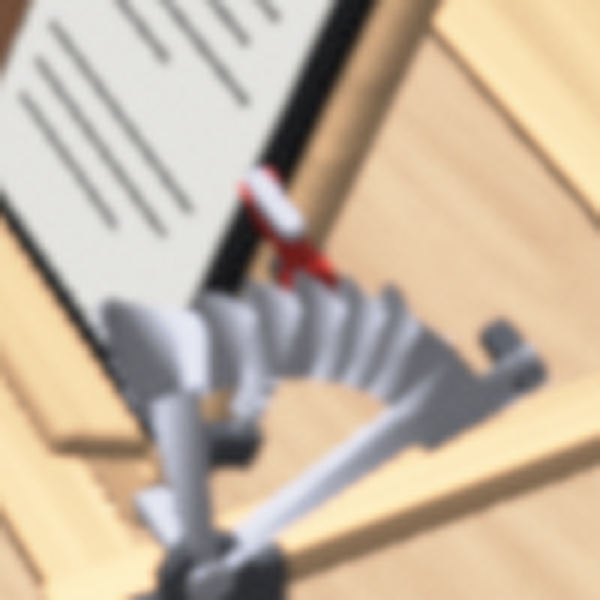

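The pawl is off: the board has passed below 1.15 with almost no force. Lowering gently.

>>> play_rows --rows '[[[1,-0.019,0,0.011,0],[1,-0.039,0,0.022,0],[1,-0.057,0,0.035,0],[1,-0.075,0,0.048,0],[1,-0.092,0,0.063,0],[1,-0.108,0,0.078,0],[1,-0.124,0,0.094,0],[1,-0.139,0,0.111,0]]]'

```text
time_s: 14.45
tcp_pos: [0.5784, 0.0159, 0.1655]
eef_rot: [-179.9, -0.1, 173.0]
contact_force: [0.2, -5.5, -0.1]
gripper_width: 0.0219
gripper_force: 20.0
```

>>> play_rows --rows '[[[1,-0.014,0,0.017,0],[1,-0.027,0,0.035,0],[1,-0.039,0,0.054,0],[1,-0.05,0,0.073,0],[1,-0.061,0,0.093,0],[1,-0.07,0,0.113,0],[1,-0.078,0,0.134,0],[1,-0.085,0,0.155,0]]]'

```text
time_s: 15.12
tcp_pos: [0.6197, 0.0105, 0.0872]
eef_rot: [-179.9, -0.1, 173.0]
contact_force: [-1.0, -4.9, -2.2]
gripper_width: 0.0218
gripper_force: 20.0
```

>>> play_rows --rows '[[[1,-0.006,0,0.022,0],[1,-0.011,0,0.044,0],[1,-0.013,0,0.055,0],[1,-0.015,0,0.066,0],[1,-0.0165,0,0.077,0],[1,-0.018,0,0.088,0],[1,-0.0185,0,0.097,0],[1,-0.019,0,0.106,0]]]'

```text
time_s: 15.78
tcp_pos: [0.6285, 0.0093, 0.0342]
eef_rot: [-179.9, -0.2, 173.0]
contact_force: [0.1, -5.7, -1.5]
gripper_width: 0.0217
gripper_force: 20.0
```

>>> play_rows --rows '[[[1,0,0,0.006,0],[1,0,0,0.012,0],[1,0,0,0.018,0],[1,0,0,0.022,0],[1,0,0,0.024,0],[1,0,0,0.026,0],[1,0,0,0.026,0],[1,0,0,0.026,0]]]'

```text
time_s: 16.45
tcp_pos: [0.6289, 0.0093, 0.0238]
eef_rot: [-179.9, -0.1, 173.1]
contact_force: [-7.0, -5.6, 14.7]
gripper_width: 0.0218
gripper_force: 20.0
```

>>> play_rows --rows '[[[1,0,0,0,0],[1,0,0,0,0],[1,0.001,0,-0.022,0],[1,0.002,0,-0.045,0],[1,0.005,0,-0.067,0],[1,0.009,0,-0.089,0],[1,0.014,0,-0.111,0],[1,0.02,0,-0.132,0]]]'

```text
time_s: 17.12
tcp_pos: [0.6192, 0.0105, 0.0882]
eef_rot: [-179.9, -0.1, 173.0]
contact_force: [-0.4, -7.2, -3.0]
gripper_width: 0.022
gripper_force: 20.0
```

>>> play_rows --rows '[[[1,0.007,0,-0.021,0],[1,0.015,0,-0.042,0],[1,0.025,0,-0.062,0],[1,0.035,0,-0.082,0],[1,0.046,0,-0.101,0],[1,0.058,0,-0.12,0],[1,0.063,0,-0.127,0],[1,0.063,0,-0.127,0]]]'

```text
time_s: 17.78
tcp_pos: [0.5879, 0.0147, 0.1526]
eef_rot: [-179.9, -0.0, 173.0]
contact_force: [2.1, -7.0, -2.0]
gripper_width: 0.0221
gripper_force: 20.0
```

Run:
```python
from h import *
s=r.get_state();p=s["tcp_pos"];print(p,s["contact_force"],s["gripper_width"])
ex=np.array([.9928,-.1196]);d=(p[:2]-[.408,.0345])@ex;z=p[2]+.019-.042;print(d,z,np.hypot(d,z),np.arctan2(z,d))
```

```text
[0.58791141 0.01466726 0.1525568 ] [ 2.08300829 -7.04773032 -2.03788719] 0.022052056208280973
0.18098804706189123 0.12955679886015006 0.22257950783970823 0.6212717639891939
```

>>> play_rows --rows '[[[1,-0.004,0,0.006,0],[1,-0.008,0,0.012,0],[1,-0.012,0,0.018,0],[1,-0.015,0,0.022,0],[1,-0.018,0,0.027,0],[1,-0.021,0,0.031,0],[1,-0.022,0,0.034,0],[1,-0.022,0,0.034,0]]]'

```text
time_s: 18.45
tcp_pos: [0.5985, 0.0132, 0.1359]
eef_rot: [-179.9, -0.1, 173.0]
contact_force: [-8.0, -3.0, 13.4]
gripper_width: 0.0216
gripper_force: 20.0
```

Run:
```python
from h import *
s=r.get_state();p=s["tcp_pos"];print(p,s["contact_force"],s["gripper_width"])
ex=np.array([.9928,-.1196]);d=(p[:2]-[.408,.0345])@ex;z=p[2]+.019-.042;print(d,z,np.hypot(d,z),np.arctan2(z,d))
```

```text
[0.59847339 0.01323449 0.13586256] [-7.99641859 -3.02387158 13.39293226] 0.02162912069967693
0.1916453371566614 0.11286255883957713 0.22240929036734827 0.5322279040283474
```

A firm reaction (15 N against the motion) shows the notch holds the board. I'll ease off, release and retreat straight up.

>>> play_rows --rows '[[[1,0.003,0,-0.004,0],[1,0.004,0,-0.006,0],[0.6,0.004,0,-0.006,0],[0,0.004,0,-0.006,0],[0,0.004,0,-0.006,0],[0,0.004,0,-0.006,0],[0,0.004,0,-0.006,0],[0,0.004,0,-0.006,0]]]'

```text
time_s: 19.12
tcp_pos: [0.5972, 0.0148, 0.1385]
eef_rot: [180.0, -0.0, 173.1]
contact_force: [0.1, 0.4, -0.4]
gripper_width: 0.0564
gripper_force: 0.0
```

>>> play_rows --rows '[[[0,0,0,0,0],[0,0,0,0,0],[0,0,0,-0.04,0],[0,0,0,-0.1,0],[0,0,0,-0.16,0],[0,0,0,-0.22,0],[0,0,0,-0.28,0],[0,0,0,-0.34,0]]]'

```text
time_s: 19.78
tcp_pos: [0.5969, 0.0146, 0.3104]
eef_rot: [180.0, 0.0, 173.1]
contact_force: [0.5, -0.0, -0.7]
gripper_width: 0.0873
gripper_force: 0.0
```

>>> play_rows --rows '[[[0,-0.03,-0.05,0,0],[0,-0.06,-0.1,0,0],[0,-0.09,-0.16,0,0],[0,-0.11,-0.22,0,0],[0,-0.13,-0.28,0,0],[0,-0.15,-0.34,0,0],[0,-0.15,-0.36,0,0],[0,-0.15,-0.36,0,0]]]'

```text
time_s: 20.45
tcp_pos: [0.6495, -0.1757, 0.3079]
eef_rot: [-180.0, -0.1, 172.9]
contact_force: [0.3, 0.0, -0.4]
gripper_width: 0.0876
gripper_force: 0.0
```

Run:
```python
from h import *
np.set_printoptions(precision=3,suppress=True)
s=r.get_state();print(s["tcp_pos"],s["contact_force"],s["gripper_width"])
# clip greys/red: expected pixels of tongue tip at notch angles, against the wood/dark contrast; red pawl blobs in both views
def proj(n,P):
    c=r.camera_info(n);f=240/np.tan(np.radians(c["fovy"]/2));q=np.linalg.inv(c["pose"])@np.r_[P,1];a=q[:2]/q[2];return a*(1+c["k1"]*(a@a))*f+[c["cx"],c["cy"]]
ex=np.array([.9928,-.1196,0]);ey=np.array([.1196,.9928,0]);h=np.array([.408,.0345,.042])
im={n:r.capture(n)[:,:,::-1] for n in("scene","top")}
for n,w in(("scene",(200,110,420,350)),("top",(200,180,380,340))):
    x=im[n][w[1]:w[3],w[0]:w[2]].astype(int); m=((x[...,2]>150)&(x[...,1]<70)&(x[...,0]<70)).astype(np.uint8)
    k,_,st,ce=cv2.connectedComponentsWithStats(m); print(n,[(st[i].tolist(),(ce[i]+w[:2]).round(1).tolist()) for i in range(1,k) if st[i][4]>4])
    # tablet dark bezel / page centroid: light page pixels
    pg=((x.min(2)>175)&(np.ptp(x,axis=2)<25)).astype(np.uint8);k,_,st,ce=cv2.connectedComponentsWithStats(pg);i=1+st[1:,4].argmax();print("page",ce[i]+w[:2],st[i])
    for t in(.0,.4,.55,.7): print(t,"page exp",proj(n,h+.1*(np.cos(t)*ex+np.sin(t)*np.array([0,0,1]))+.012*(np.cos(t)*np.array([0,0,1])-np.sin(t)*ex)-.045*ey))
```

```text
[ 0.649 -0.176  0.308] [ 0.28   0.002 -0.437] 0.08763012061586363
scene [([120, 150, 4, 4, 7], [321.6, 261.7])]
page [300.672 226.911] [  55   72   95   93 4070]
0.0 page exp [320.575 246.582]
0.4 page exp [313.435 230.656]
0.55 page exp [308.497 226.026]
0.7 page exp [302.412 222.35 ]
top []
page [344.478 263.187] [141  73   8  30 134]
0.0 page exp [318.548 264.659]
0.4 page exp [317.713 270.756]
0.55 page exp [317.103 275.37 ]
0.7 page exp [316.343 281.171]
```

```bash
python3 -c "
from plant import r
print(r.close_job())"
```

```text
the job is handed in; nothing more can be done
None
```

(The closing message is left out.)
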